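Fit the guided compression platen

TASK

Pick up the loose compression platen by its upright blade, lower the hole in its arm over the tall guide rod of the stand, keeping it square (never more than ten degrees out of level) so that it does not bind, with its disc above the orange plunger. Press it gently down until the bush rests on the rod's shoulder and the plunger is fully in, then let go. Never drop it, tip it over or force it (not over 40 N on the stand), and leave the other things on the bench alone.

Things in the scene. Friction and masses are not known exactly. Their poses are not given: they have to be found in the camera images.
- platen: Guided compression platen, 0.33 to 0.51 kg, upright on the bench. Origin: centre of its steel disc's underside, z up; disc 60 mm diameter, z 0 to 18 mm. An aluminium arm 24 mm wide, z 18 to 30 mm, runs along +x to a black bush block. An upright grip blade stands on it 15 mm from the origin towards the bush, over the centre of mass (within 4 mm).
- platen_grip (a point): Middle of the grip blade, at platen (15, 0, 55) mm; axes as the platen's. Aluminium blade 28 mm long (x), 18 mm thick (y), from 30 to 75 mm above the disc's underside. Pinch it across y from above; the guide rod, 70 mm away along +x, then stays clear of the gripper.
- platen_bush (a point): Centre of the hole at the underside of the bush block, at platen (85, 0, 6) mm; axes as the platen's. Block 60 (x) x 40 (y) mm, 24 mm high; straight vertical through hole 17 mm in diameter, no chamfer.
- stand: Aluminium guide stand, fixed to the bench; base 240 (x) x 140 (y) x 15 mm. Origin: centre of the base's underside, z up. At x = -45, y = 0 mm a white housing 54 mm square, top at z = 40 mm, carries the orange plunger. The guide rod stands on the +x side. More than 40 N between platen and stand damages it.
- slot_mid (a point): Middle of the rod's possible places, at rod-top height: stand (40, 0, 190) mm; axes as the stand's. Steel rod 14 mm diameter, flat-topped, on a dark sleeve 26 mm diameter whose top, the shoulder, is at stand z = 60 mm. Its foot is clamped in a slot along x: the rod is fixed up to 16 mm either way along x from this point, not measured; find it by feel or sight.
- plunger (a joint): Orange plunger, cap 32 mm diameter, sliding straight down. Value in m: 0 = up (cap top at stand z = 84 mm), 0.030 = fully in (cap top at 54 mm). Starts at 0 to 0.008, takes a steady 7 to 9 N to move (more than the platen weighs), stays where left. Bush on the shoulder and plunger fully in coincide: platen origin at stand z = 54 mm.
- weight: Bystander, leave alone: brass calibration weight, cylinder 38 mm diameter, 45 mm tall; origin at its underside's centre
- spacer: Bystander, leave alone: steel spacer ring, 44 mm outside, 20 mm hole, 14 mm high; origin at its underside's centre
- dish: Bystander, leave alone: open glass dish, 70 mm diameter, 18 mm high; origin at its underside's centre
- jar: Bystander, leave alone: white sample jar with blue cap, 60 mm diameter, 80 mm tall; origin at its underside's centre
- probe: Bystander, leave alone: spare aluminium cylinder probe standing on its wide end, 36 mm diameter, 90 mm tall; origin at its underside's centre
- driver: Bystander, leave alone: screwdriver lying flat on the bench; origin mid-tool

How it is judged:
By the outcome, as a careful person would: the job done as asked, in the order asked, and still so for the second after the job is handed in, with the robot touching nothing.
It also fails if it takes over 72 s, if anything falls off the work surface, if the arm or the gripper's body presses on something with over 40 N, if the wrist force passes 120 N, or if a joint passes its speed limit or range.

ROBOT

A 6-joint arm with a two-finger parallel gripper is mounted at the origin on the work surface. World frame = base frame: x ahead of the robot, y to its left, z up, the work surface at z = 0. Lengths are in m, angles in rad, forces in N, time in s.
With the tool pointing down it reaches from about 0.375 to 0.975 m from the base axis. Payload 3.8 kg.
Tool frame: the origin (TCP) lies between the finger pads; the fingertips stand 17 mm ahead of it and the grasp point (between the pads) lies 2 mm behind it; z points along the fingers, y is the direction in which the jaws open and shut (so a half turn about z gives the same grasp; the last joint's range is limited). The gripper opens to 88 mm and grips with 3 to 60 N. Pads are 18 mm wide; open, the fingers measure 123 mm over their backs; the gripper's body (75 mm by 187 mm) begins 45 mm behind the grasp point.
Start: joints at [-1.139, 0.264, 1.604, -0, 1.274, -0.037], TCP at [0.305, -0.602, 0.256] pointing down, gripper open.
Joint ranges: [-2.63, 2.63], [-0.94, 2.18], [0.31, 2.57], [-1.31, 4.45], [0, 2.66], [-2.55, 2.55]. Speed limits (rad/s): [2.57, 2.57, 3.14, 3.14, 3.14, 3.14].

INTERFACE

Orientations are given as a 3x3 rotation matrix whose columns are the frame's x, y, z axes.
In Python, from rig import ctrl, cams, hand_in gives the robot as it stands.
- The arm moves only by the tool move_arm, never from a script. Its argument "rows" is a list of rows, each an object with "translation": the shift along the tool's x, y, z in cm, a list of three; "angular": the turn, a rotation vector about the tool's x, y, z in degrees, a list of three; "hand": the closure, from 0 (fully open) to 1 (shut). In form: [{"translation": [dx, dy, dz], "angular": [rx, ry, rz], "hand": hand}, ...]. A call has exactly 8 rows; each row shifts and turns the pose as measured when the row begins, along the tool's axes as they then stand; what a row does not reach is not made up. A row lasts 1/10 s, in which the tool goes at most 50 mm and 8.59 degrees, less where a joint would pass 70% of its speed; a pose out of reach is approached as far as the arm can. A call is refused whole if a number of a shift passes 5 or a number of a turn 8.59, either way. A call with a gripper value outside its range is refused whole. The fingers move at their own pace and stop on an object; "force" is the grip in N (left out, the last holds). Time passes only in rows, so rows that do not move let the fingers close, or fill a call up. It gives the time, the measured TCP pose, the force and the opening at its end, in the units of the state.
- ctrl.state(): the state, without advancing time (a new reading comes with each control period).
- cams.camera(name): name is "side" or "top" or "wrist"; returns (picture, depth): 480x640x3 uint8, red, green, blue; 480x640 float32, m along the optical axis (not along the pixel's ray), 0 where there is no reading.
- cams.calibration(name): a dict with "fx", "fy", "cx", "cy" (pixels), "eye" and "orientation" of the camera in the world; the wrist camera has in their place "tool_from_camera" (4x4, takes a point from camera to tool coordinates, whose origin is the TCP and whose axes are the flange's). Camera axes: x right, y down, z forward; pixel columns grow to the right and rows downward; lengths in m; the calibration is good to about 2 mm. A picture is of the moment at which its call begins: read the wrist's pose just before it. calibration takes no time and is no camera call.
- hand_in(): hands the job in, once; it reports no verdict.
The state is a dict: "time_s": time; "joints": joint angles; "dq": joint speeds; "effort": joint torques, N m; "ee_pos": TCP position; "tcp_rot": TCP orientation; "ft_force": force on the tool from outside, world axes, zero at the start; "wrist_torque": the same for the moment, N m; "opening": finger opening in m.
Only numpy, scipy, OpenCV 4.12 (cv2) and the standard library are available. Lean on these libraries where they do the work, as an engineer would, in place of code of your own. Each camera call takes 0.05 s, during which the arm holds its last target.

## Working session

There is one attempt and no reset: what is moved stays moved. The work goes in short steps, Python scripts to look and compute and a tool call to move; the robot and the scene stay as the last step left them, time stands still between calls to the robot, and variables do not carry over. Pictures are saved under pics/ and viewed, and the job is handed in when it is done.

Besides the shell and the picture viewer there is one more tool, called after "Request:" by a JSON object that holds its "name" and its "arguments". move_arm: Moves the arm, as the interface text tells. Its arguments: {"type":"object","properties":{"rows":{"type":"array"},"force":{"type":"number"}},"required":["rows"]}

```bash
mkdir -p pics; cat > h.py <<'E'
import numpy as np, cv2
from rig import ctrl, cams, hand_in
def snap(n,tag):
    p,d=cams.camera(n); cv2.imwrite(f'pics/{tag}.png',p[:,:,::-1]); np.savez(f'pics/{tag}.npz',p=p,d=d); return p,d
def ray(n,u,v):
    c=cams.calibration(n); R=np.array(c['orientation']); 
    return np.array(c['eye']), R@np.array([(u-c['cx'])/c['fx'],(v-c['cy'])/c['fy'],1.])
def plane(n,u,v,z):
    e,r=ray(n,u,v); return e+r*(z-e[2])/r[2]
def pt(n,u,v,d):
    e,r=ray(n,u,v); return e+r*d
E
python3 - <<'E'
from h import *
s=ctrl.state(); print({k:np.round(v,3).tolist() for k,v in s.items()})
for n in('side','top'):
    snap(n,n+'0'); c=cams.calibration(n); print(n,{k:np.round(v,3).tolist() for k,v in c.items()})
E
```

```text
{'time_s': 0.0, 'joints': [-1.139, 0.265, 1.605, -0.0, 1.274, -0.037], 'dq': [0.001, 0.001, 0.001, 0.002, 0.001, -0.0], 'effort': [0.003, -50.21, -35.687, 0.073, 0.029, -0.0], 'ee_pos': [0.305, -0.602, 0.254], 'tcp_rot': [[0.892, 0.452, -0.001], [0.452, -0.892, 0.002], [0.0, -0.002, -1.0]], 'ft_force': [0.552, -0.005, 0.799], 'wrist_torque': [-0.005, -0.032, 0.048], 'opening': 0.088}
side {'fx': 456.132, 'fy': 456.132, 'cx': 321.046, 'cy': 249.564, 'eye': [0.584, 0.636, 0.855], 'orientation': [[-0.996, -0.071, 0.06], [-0.093, 0.737, -0.67], [0.003, -0.672, -0.74]]}
top {'fx': 503.975, 'fy': 503.975, 'cx': 312.457, 'cy': 243.219, 'eye': [0.466, -0.036, 1.308], 'orientation': [[-0.015, -0.99, 0.139], [-1.0, 0.018, 0.023], [-0.025, -0.139, -0.99]]}
```

View pics/side0.png

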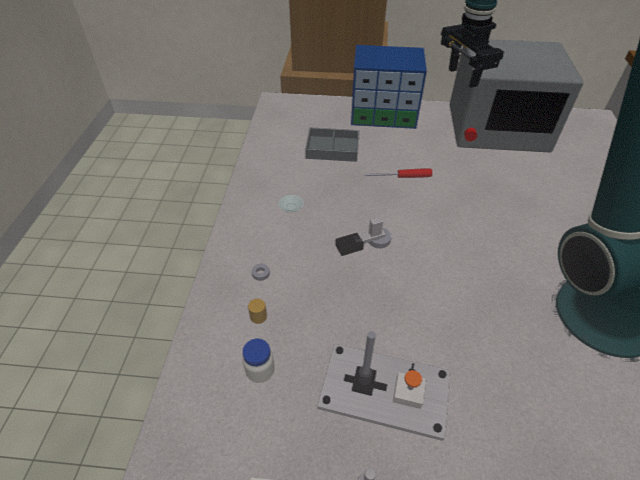

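View pics/top0.png

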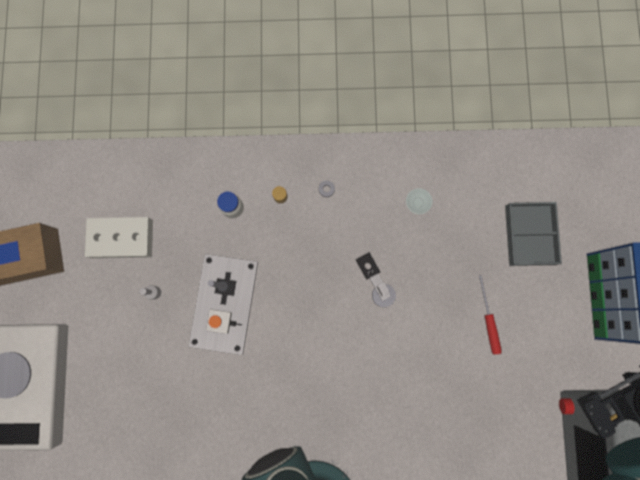

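The side view shows the platen at about (365,240), and the stand at (385,390) with its rod top at (371,335). The top view shows the platen at (378,280) and the stand at (223,303). I'll enlarge both views to measure.

```bash
python3 - <<'E'
import cv2,numpy as np
s=cv2.imread('pics/side0.png');t=cv2.imread('pics/top0.png')
def c(i,x,y,w,h,k):return cv2.resize(i[y:y+h,x:x+w],None,fx=k,fy=k,interpolation=cv2.INTER_CUBIC)
a=np.hstack([c(s,310,325,150,115,2.6),c(t,180,245,100,115,2.6)])
b=np.hstack([c(s,325,205,80,60,5),c(t,345,245,60,60,5)])
print(a.shape,b.shape)
cv2.imwrite('pics/za.png',a);cv2.imwrite('pics/zb.png',b)
E
```

```text
(299, 650, 3) (300, 700, 3)
```

View pics/za.png

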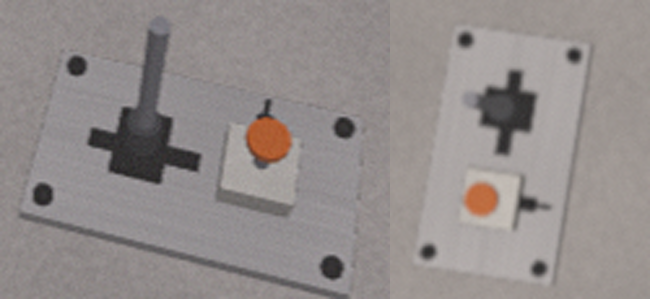

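View pics/zb.png

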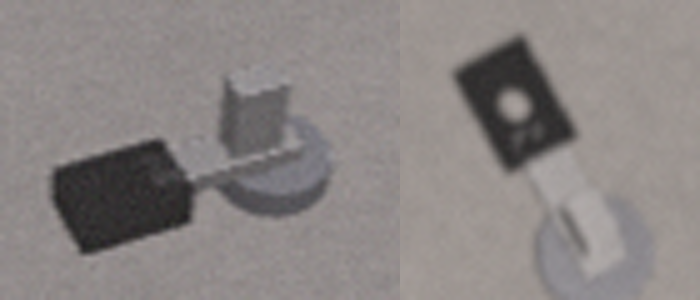

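```bash
python3 - <<'E'
from h import *
T=lambda x,y:(180+(x-390)/2.6,245+y/2.6); S=lambda x,y:(310+x/2.6,325+y/2.6)
for nm,f,n,pts in(('top',T,'top',[(465,40),(574,55),(428,252),(539,268)]),('side',S,'side',[(77,66),(343,128),(42,194),(331,267)])):
    P=np.array([plane(n,*f(*p),.017) for p in pts]); print(nm,'bolts',P.round(4).tolist(),P.mean(0).round(4))
def tri(a,b):
    (e1,r1),(e2,r2)=ray('top',*a),ray('side',*b)
    A=np.stack([r1,-r2],1); t=np.linalg.lstsq(A,e2-e1,rcond=None)[0]; p,q=e1+r1*t[0],e2+r2*t[1]; return ((p+q)/2).round(4),np.linalg.norm(p-q).round(4)
print('rod',tri(T(472,100),S(159,24)),plane('top',*T(472,100),.19),plane('side',*S(159,24),.19))
print('plg',tri(T(481,199),S(269,139)))
P=lambda x,y:(345+(x-400)/5,245+y/5); Q=lambda x,y:(325+x/5,205+y/5)
print('hole',plane('top',*P(515,103),.03)); print('disc top',plane('top',*P(594,253),.018))
bush=[(456,75),(523,37),(576,137),(512,172)]; B=np.array([plane('top',*P(*p),.03) for p in bush]);print('bush',B.round(4).tolist(),B.mean(0))
print('bladetop',plane('side',*Q(259,79),.075))
E
```

```text
top bolts [[0.6076, 0.2631, 0.017], [0.5907, 0.1542, 0.017], [0.4005, 0.2965, 0.017], [0.3838, 0.1878, 0.017]] [0.4957 0.2254 0.017 ]
side bolts [[0.5882, 0.1547, 0.017], [0.3819, 0.1886, 0.017], [0.6068, 0.2628, 0.017], [0.3993, 0.2969, 0.017]] [0.4941 0.2258 0.017 ]
rod (array([0.5366, 0.2169, 0.1877]), np.float64(0.0007)) [0.53681333 0.21632554 0.19      ] [0.53646582 0.21838993 0.19      ]
plg (array([0.4502, 0.2329, 0.075 ]), np.float64(0.0028))
hole [ 0.58576075 -0.14635951  0.03      ]
disc top [ 0.50976351 -0.18512686  0.018     ]
bush [[0.6006, -0.1168, 0.03], [0.6194, -0.1514, 0.03], [0.568, -0.1767, 0.03], [0.5508, -0.1438, 0.03]] [ 0.58468135 -0.14718379  0.03      ]
bladetop [ 0.52065965 -0.17764011  0.075     ]
```

Both views agree on the following positions:
- **Stand:** centre near (0.495, 0.2256), yaw −9.3°.
- **Rod top:** (0.5366, 0.217), about 2 mm from slot_mid.
- **Platen:** origin (0.510, −0.185), yaw 27°. The origin-to-hole distance is 85 mm, as it should be.
- **Blade:** about (0.523, −0.178).

The tool yaw already matches the platen. I'll move above it.

Request:
{"name": "move_arm", "arguments": {"rows": [{"translation":[3.8,-2.8,0.5],"angular":[0,0,0],"hand":0},{"translation":[3.8,-2.8,0.5],"angular":[0,0,0],"hand":0},{"translation":[3.8,-2.8,0.5],"angular":[0,0,0],"hand":0},{"translation":[3.8,-2.8,0.5],"angular":[0,0,0],"hand":0},{"translation":[3.8,-2.8,0.5],"angular":[0,0,0],"hand":0},{"translation":[3.8,-2.8,0.5],"angular":[0,0,0],"hand":0},{"translation":[3.8,-2.8,0.5],"angular":[0,0,0],"hand":0},{"translation":[3.8,-2.8,0.5],"angular":[0,0,0],"hand":0}], "force": 30}}

```text
time_s: 0.9
ee_pos: [0.4763, -0.2579, 0.2092]
tcp_rot: [[0.897, 0.441, -0.004], [0.441, -0.897, 0.003], [-0.002, -0.004, -1.0]]
ft_force: [2.0, 0.1, -0.6]
opening: 0.0881
```

Request:
{"name": "move_arm", "arguments": {"rows": [{"translation":[2.6,-1.7,0.5],"angular":[0,0,-0.4],"hand":0},{"translation":[2.6,-1.7,0.5],"angular":[0,0,-0.4],"hand":0},{"translation":[2.6,-1.7,0.5],"angular":[0,0,0],"hand":0},{"translation":[0,0,0],"angular":[0,0,0],"hand":0},{"translation":[0,0,0],"angular":[0,0,0],"hand":0},{"translation":[0,0,0],"angular":[0,0,0],"hand":0},{"translation":[0,0,0],"angular":[0,0,0],"hand":0},{"translation":[0,0,0],"angular":[0,0,0],"hand":0}]}}

```text
time_s: 1.7
ee_pos: [0.523, -0.1691, 0.1906]
tcp_rot: [[0.888, 0.46, -0.009], [0.46, -0.888, 0.005], [-0.006, -0.009, -1.0]]
ft_force: [0.1, -0.7, -0.0]
opening: 0.0884
```

```bash
python3 - <<'E'
from h import *
s=ctrl.state();print(s['ee_pos'],np.round(s['tcp_rot'],4).tolist(),s['ft_force'])
snap('wrist','w1');c=cams.calibration('wrist');print(c)
E
```

```text
[ 0.52299829 -0.16909309  0.19059459] [[0.8879, 0.4599, -0.0092], [0.4599, -0.8879, 0.0054], [-0.0057, -0.009, -0.9999]] [ 0.1039581  -0.74122734 -0.02384232]
{'fx': 363.46483588988764, 'fy': 363.46483588988764, 'cx': 323.5623355459714, 'cy': 232.15086660704387, 'tool_from_camera': array([[ 1.08237117e-03, -9.46220454e-01, -3.23520758e-01,
         8.48278284e-02],
       [ 9.99999370e-01,  9.27933022e-04,  6.31617221e-04,
        -1.00487582e-03],
       [-2.97443539e-04, -3.23521237e-01,  9.46220862e-01,
        -1.29143993e-01],
       [ 0.00000000e+00,  0.00000000e+00,  0.00000000e+00,
         1.00000000e+00]])}
```

View pics/w1.png

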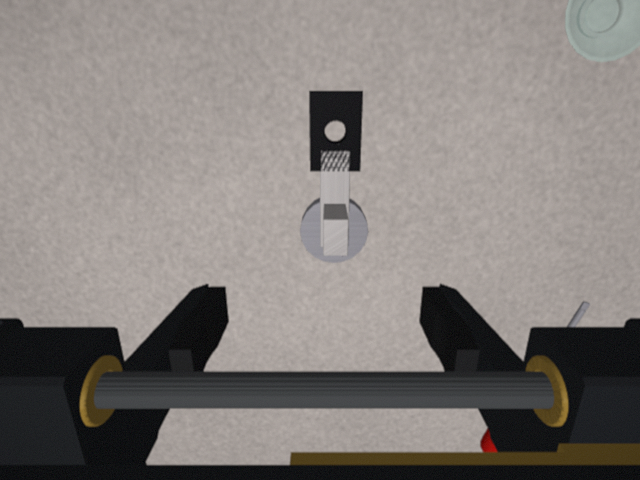

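The wrist view shows the blade top at about (335.5,237), the hole at (335,131) and the disc centre at about (334,229), all nearly aligned with the tool axes.

```bash
cat >> h.py <<'E'
def wplane(s,u,v,z):
    c=cams.calibration('wrist');M=c['tool_from_camera'];R=np.array(s['tcp_rot']);p=np.array(s['ee_pos'])
    e=R@M[:3,3]+p; r=R@M[:3,:3]@np.array([(u-c['cx'])/c['fx'],(v-c['cy'])/c['fy'],1.]); return e+r*(z-e[2])/r[2]
E
python3 - <<'E'
from h import *
s=ctrl.state()
b=wplane(s,335.5,237,.075);h=wplane(s,335,131,.03);d=wplane(s,334,229,.018)
ax=[wplane(s,u,v,.075) for u,v in((323.5,219),(348,219),(348,255),(323,255))]
print(b,h,d); print(np.linalg.norm(ax[0]-ax[1]),np.linalg.norm(ax[1]-ax[2]))
for a,c in((b,h),(d,h)): v=c-a; print(np.degrees(np.arctan2(v[1],v[0])),np.hypot(*v[:2]))
R=np.array(s['tcp_rot']); print('tool delta',R.T@(np.array([b[0],b[1],.055])-s['ee_pos']))
E
```

```text
[ 0.52323531 -0.1765837   0.075     ] [ 0.58556034 -0.14407956  0.03      ] [ 0.5115167  -0.18278673  0.018     ]
0.017214153434112544 0.027387108980378095
27.54322258994598 0.07029174693500974
27.598840954817597 0.08355062530648258
tool delta [-0.00240334  0.00787605  0.13562547]
```

Request:
{"name": "move_arm", "arguments": {"rows": [{"translation":[-0.12,0.4,1.0],"angular":[-0.5,0.3,0],"hand":0},{"translation":[-0.12,0.4,1.5],"angular":[0,0,0],"hand":0},{"translation":[0,0,1.5],"angular":[0,0,0],"hand":0},{"translation":[0,0,1.5],"angular":[0,0,0],"hand":0},{"translation":[0,0,1.5],"angular":[0,0,0],"hand":0},{"translation":[0,0,1.0],"angular":[0,0,0],"hand":0},{"translation":[0,0,0],"angular":[0,0,0],"hand":0},{"translation":[0,0,0],"angular":[0,0,0],"hand":0}]}}

```text
time_s: 2.55
ee_pos: [0.5218, -0.1814, 0.1016]
tcp_rot: [[0.89, 0.456, -0.003], [0.456, -0.89, -0.0], [-0.002, -0.001, -1.0]]
ft_force: [-0.1, -0.3, -0.1]
opening: 0.088
```

Request:
{"name": "move_arm", "arguments": {"rows": [{"translation":[0.34,-0.35,0.0],"angular":[0,0.1,0],"hand":0},{"translation":[0,0,0],"angular":[0,0,0],"hand":0},{"translation":[0,0,1.0],"angular":[0,0,0],"hand":0},{"translation":[0,0,1.0],"angular":[0,0,0],"hand":0},{"translation":[0,0,1.0],"angular":[0,0,0],"hand":0},{"translation":[0,0,0.5],"angular":[0,0,0],"hand":0},{"translation":[0,0,0],"angular":[0,0,0],"hand":0},{"translation":[0,0,0],"angular":[0,0,0],"hand":0}]}}

```text
time_s: 3.35
ee_pos: [0.5248, -0.1767, 0.0652]
tcp_rot: [[0.89, 0.456, 0.002], [0.456, -0.89, -0.001], [0.002, 0.002, -1.0]]
ft_force: [0.1, 0.0, -0.7]
opening: 0.0879
```

```bash
python3 - <<'E'
from h import *
s=ctrl.state();print(s['ee_pos'],np.round(s['tcp_rot'],4).tolist(),s['ft_force'])
snap('wrist','w2')
E
```

```text
[ 0.52478597 -0.17670518  0.06516407] [[0.8899, 0.4561, 0.0022], [0.4561, -0.8899, -0.0006], [0.0016, 0.0015, -1.0]] [ 0.13989247  0.04339413 -0.72640557]
```

View pics/w2.png

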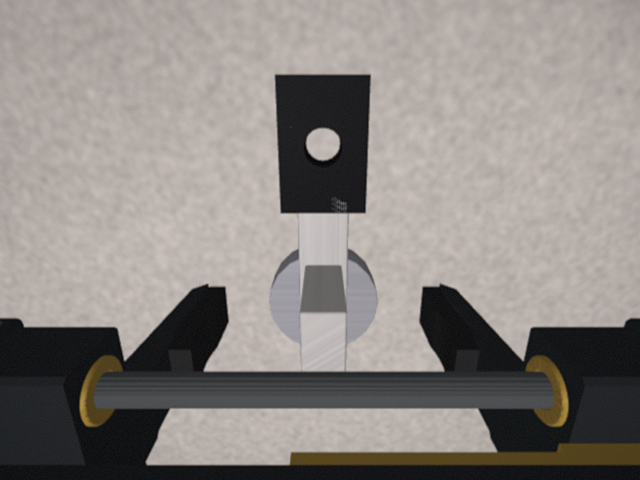

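The blade is centred between the fingers (323 against 323.5), and the hole is at (322,144). I'll go down the last centimetre and grip.

Request:
{"name": "move_arm", "arguments": {"rows": [{"translation":[-0.1,0,0.6],"angular":[0,0,0],"hand":0},{"translation":[0,0,0.5],"angular":[0,0,0],"hand":0},{"translation":[0,0,0],"angular":[0,0,0],"hand":0},{"translation":[0,0,0],"angular":[0,0,0],"hand":0.5},{"translation":[0,0,0],"angular":[0,0,0],"hand":1},{"translation":[0,0,0],"angular":[0,0,0],"hand":1},{"translation":[0,0,0],"angular":[0,0,0],"hand":1},{"translation":[0,0,0],"angular":[0,0,0],"hand":1}], "force": 45}}

```text
time_s: 4.2
ee_pos: [0.5248, -0.1777, 0.0545]
tcp_rot: [[0.89, 0.456, 0.004], [0.456, -0.89, -0.001], [0.003, 0.003, -1.0]]
ft_force: [-0.3, 0.4, 0.6]
opening: 0.0501
```

Request:
{"name": "move_arm", "arguments": {"rows": [{"translation":[0,0,0],"angular":[0,0,0],"hand":1},{"translation":[0,0,0],"angular":[0,0,0],"hand":1},{"translation":[0,0,0],"angular":[0,0,0],"hand":1},{"translation":[0,0,0],"angular":[0,0,0],"hand":1},{"translation":[0,0,0],"angular":[0,0,0],"hand":1},{"translation":[0,0,0],"angular":[0,0,0],"hand":1},{"translation":[0,0,0],"angular":[0,0,0],"hand":1},{"translation":[0,0,0],"angular":[0,0,0],"hand":1}]}}

```text
time_s: 5.0
ee_pos: [0.5248, -0.1773, 0.0547]
tcp_rot: [[0.89, 0.456, 0.004], [0.456, -0.89, -0.001], [0.003, 0.003, -1.0]]
ft_force: [-1.0, 1.2, -0.1]
opening: 0.0177
```

Gripped, with an opening of 17.7 mm. I'll lift gently at first.

Request:
{"name": "move_arm", "arguments": {"rows": [{"translation":[0,0,-0.5],"angular":[0,0,0],"hand":1},{"translation":[0,0,-1],"angular":[0,0,0],"hand":1},{"translation":[0,0,-2],"angular":[0,0,0],"hand":1},{"translation":[0,0,-3],"angular":[0,0,0],"hand":1},{"translation":[0,0,-3],"angular":[0,0,0],"hand":1},{"translation":[0,0,-2],"angular":[0,0,0],"hand":1},{"translation":[0,0,-1],"angular":[0,0,0],"hand":1},{"translation":[0,0,0],"angular":[0,0,0],"hand":1}]}}

```text
time_s: 5.8
ee_pos: [0.5204, -0.1761, 0.1832]
tcp_rot: [[0.89, 0.456, -0.004], [0.456, -0.89, 0.002], [-0.003, -0.003, -1.0]]
ft_force: [-0.7, -0.6, -3.2]
opening: 0.0174
```

```bash
python3 - <<'E'
from h import *
s=ctrl.state();print(s['ee_pos'],np.round(s['tcp_rot'],4).tolist(),s['ft_force'],s['wrist_torque'],s['joints'])
snap('wrist','w3')
E
```

```text
[ 0.52042109 -0.17609957  0.18319816] [[0.8901, 0.4558, -0.0041], [0.4558, -0.8901, 0.0018], [-0.0028, -0.0034, -1.0]] [-0.70474956 -0.56357063 -3.1825582 ] [-0.00059513 -0.0288864  -0.05299641] [-3.71726214e-01  8.78541385e-02  1.94835384e+00  1.97931495e-04
  1.10981286e+00  7.25689983e-01]
```

View pics/w3.png

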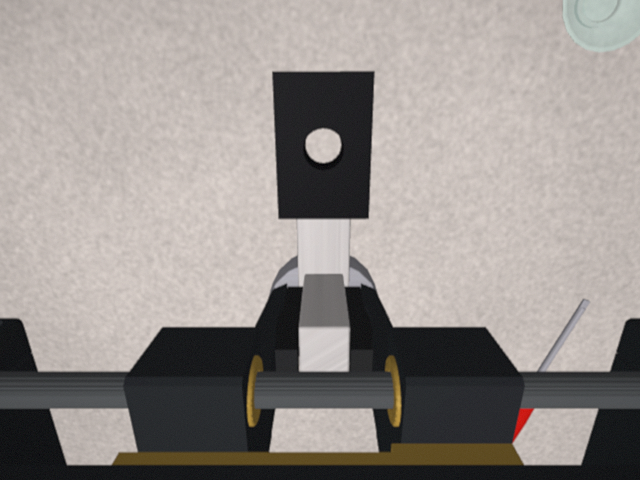

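The platen is held square, with the hole at (323,145). Next: compute the hole's position in the tool frame and the travel to the stand.

```bash
cat >> h.py <<'E'
def wtool(u,v,zt):
    c=cams.calibration('wrist');M=c['tool_from_camera'];r=M[:3,:3]@np.array([(u-c['cx'])/c['fx'],(v-c['cy'])/c['fy'],1.]);e=M[:3,3]
    return e+r*(zt-e[2])/r[2]
E
python3 - <<'E'
from h import *
p=np.load('pics/w3.npz')['p'];g=cv2.cvtColor(p,cv2.COLOR_RGB2GRAY)
m=(g>90).astype(np.uint8);n,l,st,ce=cv2.connectedComponentsWithStats(m)
k=l[145,323];print(st[k],ce[k]); ys,xs=np.where(l==k)
# bush dark corners
d=(g<60)[60:225,250:400]; yy,xx=np.where(d);print(xx.min()+250,xx.max()+250,yy.min()+60,yy.max()+60)
top=wtool(323.5,145,.0247);print('hole top',top)
for q in((273,72),(374,72),(368.5,218),(279,218)):print(wtool(*q,.0247).round(4))
# arm target
rod=np.array([.5366,.2172]);a=np.radians(-9.3);hx=.069
print('TCP target',rod-hx*np.array([np.cos(a),np.sin(a)]))
E
```

```text
[ 305  128   37   35 1018] [322.86345776 144.89292731]
273 373 72 217
hole top [ 0.07030263 -0.00097002  0.0247    ]
[ 0.098  -0.0206  0.0247]
[0.098  0.0186 0.0247]
[0.0388 0.0189 0.0247]
[ 0.0388 -0.0206  0.0247]
TCP target [0.46850696 0.22835066]
```

Request:
{"name": "move_arm", "arguments": {"rows": [{"translation":[0,0,-1.2],"angular":[0,0,3],"hand":1},{"translation":[0,0,-1.8],"angular":[0,0,5],"hand":1},{"translation":[0,0,-1.8],"angular":[0,0,6],"hand":1},{"translation":[0,0,-1.8],"angular":[0,0,6],"hand":1},{"translation":[0,0,-1.8],"angular":[0,0,6],"hand":1},{"translation":[0,0,-1.8],"angular":[0,0,5],"hand":1},{"translation":[0,0,-1],"angular":[0,0,3],"hand":1},{"translation":[0,0,0],"angular":[0,0,0],"hand":1}]}}

```text
time_s: 6.65
ee_pos: [0.5133, -0.1735, 0.2814]
tcp_rot: [[0.989, -0.144, -0.032], [-0.144, -0.99, 0.012], [-0.033, -0.008, -0.999]]
ft_force: [-0.0, -0.5, -4.4]
opening: 0.0179
```

Request:
{"name": "move_arm", "arguments": {"rows": [{"translation":[-0.8,-1.8,0],"angular":[-0.4,1.0,1],"hand":1},{"translation":[-1.2,-2.8,-0.1],"angular":[0,0.9,0],"hand":1},{"translation":[-1.2,-2.8,-0.1],"angular":[0,0,0],"hand":1},{"translation":[-1.2,-2.8,-0.1],"angular":[0,0,0],"hand":1},{"translation":[-1.2,-2.8,-0.1],"angular":[0,0,0],"hand":1},{"translation":[-1.2,-2.8,-0.1],"angular":[0,0,0],"hand":1},{"translation":[-1.0,-2.2,-0.1],"angular":[0,0,0],"hand":1},{"translation":[-0.5,-1.2,0],"angular":[0,0,0],"hand":1}]}}

```text
time_s: 7.45
ee_pos: [0.4523, 0.0348, 0.2709]
tcp_rot: [[0.988, -0.155, -0.024], [-0.155, -0.988, 0.004], [-0.025, 0.0, -1.0]]
ft_force: [0.1, -0.3, -3.2]
opening: 0.0179
```

Request:
{"name": "move_arm", "arguments": {"rows": [{"translation":[-0.8,-2.2,-0.5],"angular":[0,1.2,0.4],"hand":1},{"translation":[-1.3,-3.2,-0.5],"angular":[0,0.2,0],"hand":1},{"translation":[-1.3,-3.2,-0.4],"angular":[0,0,0],"hand":1},{"translation":[-1.3,-3.2,-0.4],"angular":[0,0,0],"hand":1},{"translation":[-1.2,-3.2,-0.4],"angular":[0,0,0],"hand":1},{"translation":[-0.6,-2.2,-0.3],"angular":[0,0,0],"hand":1},{"translation":[-0.4,-1.2,0],"angular":[0,0,0],"hand":1},{"translation":[0,0,0],"angular":[0,0,0],"hand":1}]}}

```text
time_s: 8.25
ee_pos: [0.4028, 0.2339, 0.2796]
tcp_rot: [[0.989, -0.149, -0.024], [-0.149, -0.989, -0.008], [-0.023, 0.011, -1.0]]
ft_force: [0.4, -0.2, -3.2]
opening: 0.0177
```

Request:
{"name": "move_arm", "arguments": {"rows": [{"translation":[0,0,0],"angular":[0,0,0],"hand":1},{"translation":[0,0,0],"angular":[0,0,0],"hand":1},{"translation":[0,0,0],"angular":[0,0,0],"hand":1},{"translation":[0,0,0],"angular":[0,0,0],"hand":1},{"translation":[0,0,0],"angular":[0,0,0],"hand":1},{"translation":[0,0,0],"angular":[0,0,0],"hand":1},{"translation":[0,0,0],"angular":[0,0,0],"hand":1},{"translation":[0,0,0],"angular":[0,0,0],"hand":1}]}}

```text
time_s: 9.05
ee_pos: [0.4033, 0.229, 0.2774]
tcp_rot: [[0.988, -0.153, -0.026], [-0.153, -0.988, -0.012], [-0.024, 0.015, -1.0]]
ft_force: [-0.3, 0.2, -3.9]
opening: 0.0179
```

```bash
python3 - <<'E'
from h import *
s=ctrl.state();print(s['ee_pos'],np.round(s['tcp_rot'],4).tolist(),s['ft_force'],s['wrist_torque'],s['joints'])
snap('wrist','w4')
E
```

```text
[0.40325867 0.22895468 0.27742412] [[0.9879, -0.1529, -0.0264], [-0.1532, -0.9881, -0.0115], [-0.0244, 0.0155, -0.9996]] [-0.33261625  0.23753217 -3.91387684] [ 0.03005976 -0.01382386  0.03749553] [ 4.61645291e-01 -1.39701504e-01  1.99128928e+00  1.49394883e-03
  1.31882552e+00  2.18573861e+00]
```

View pics/w4.png

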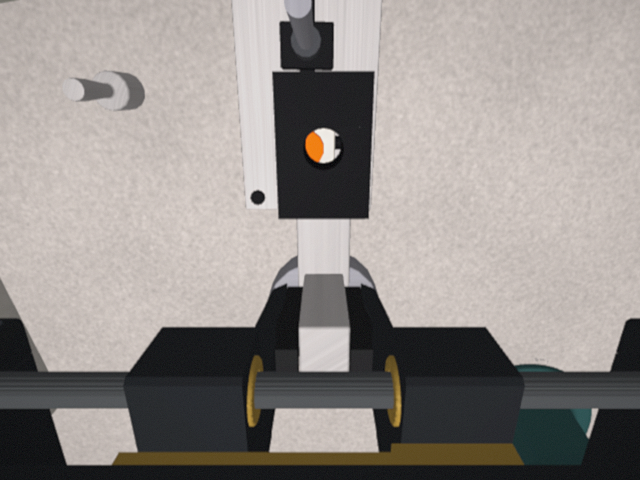

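The rod top is cut off at (299,5), and the plunger is visible through the hole. I'll back off, rise and level out to see the rod top.

Request:
{"name": "move_arm", "arguments": {"rows": [{"translation":[-0.8,-0.5,-0.8],"angular":[0.4,0.7,0.5],"hand":1},{"translation":[-0.8,-0.4,-0.8],"angular":[0.4,0.7,0],"hand":1},{"translation":[-0.4,0,-0.4],"angular":[0,0,0],"hand":1},{"translation":[0,0,0],"angular":[0,0,0],"hand":1},{"translation":[0,0,0],"angular":[0,0,0],"hand":1},{"translation":[0,0,0],"angular":[0,0,0],"hand":1},{"translation":[0,0,0],"angular":[0,0,0],"hand":1},{"translation":[0,0,0],"angular":[0,0,0],"hand":1}]}}

```text
time_s: 9.9
ee_pos: [0.3831, 0.2429, 0.3003]
tcp_rot: [[0.987, -0.161, 0.003], [-0.161, -0.987, 0.0], [0.003, -0.001, -1.0]]
ft_force: [-0.7, -0.8, -3.4]
opening: 0.0177
```

```bash
python3 - <<'E'
from h import *
s=ctrl.state();print(s['ee_pos'],np.round(s['tcp_rot'],4).tolist(),s['ft_force'],s['wrist_torque'])
p,d=snap('wrist','w5'); cv2.imwrite('pics/w5z.png',cv2.resize(p[0:160,230:400,::-1],None,fx=3.5,fy=3.5))
E
```

```text
[0.38311405 0.24288764 0.30028498] [[0.987, -0.1609, 0.0035], [-0.1609, -0.987, 0.0002], [0.0034, -0.0008, -1.0]] [-0.74519086 -0.76146424 -3.35704027] [ 0.03279503 -0.01796943  0.00287146]
```

View pics/w5z.png

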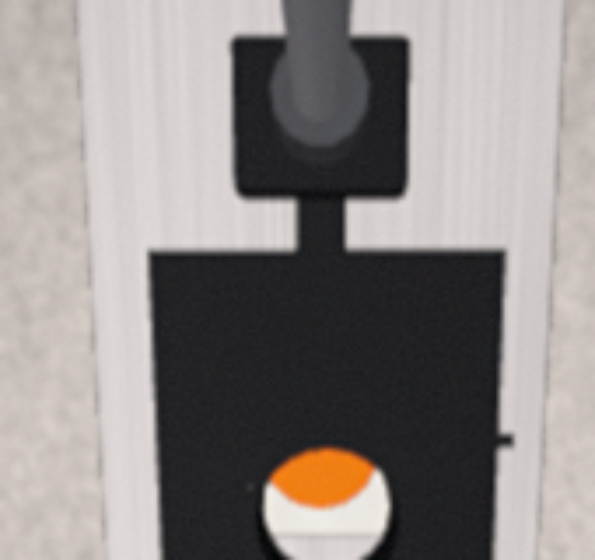

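```bash
python3 - <<'E'
from h import *
s=ctrl.state()
print('sleeve',wplane(s,321.4,27,.06), np.linalg.norm(wplane(s,307.5,27,.06)-wplane(s,335.7,27,.06)))
print('plunger top view', [wplane(s,230+325/3.5,448/3.5,z).round(4) for z in(.084,.076)])
c=cams.calibration('wrist');M=np.linalg.inv(c['tool_from_camera'])
for gap in(0,.02,.03,.04,.06):
  for zt in(.28,.3,.32):
    q=M@np.array([.0695+gap,0,zt-.19,1]);print(gap,zt,(c['fx']*q[0]/q[2]+c['cx']).round(),(c['fy']*q[1]/q[2]+c['cy']).round())
E
```

```text
sleeve [0.53559313 0.22107637 0.06      ] 0.025422028019447446
plunger top view [array([0.45  , 0.2336, 0.084 ]), array([0.4496, 0.2337, 0.076 ])]
0 0.28 325.0 135.0
0 0.3 325.0 132.0
0 0.32 325.0 131.0
0.02 0.28 325.0 98.0
0.02 0.3 325.0 99.0
0.02 0.32 325.0 100.0
0.03 0.28 325.0 79.0
0.03 0.3 325.0 81.0
0.03 0.32 325.0 83.0
0.04 0.28 325.0 59.0
0.04 0.3 325.0 63.0
0.04 0.32 325.0 67.0
0.06 0.28 325.0 18.0
0.06 0.3 325.0 26.0
0.06 0.32 325.0 32.0
```

The sleeve top gives (0.5356, 0.2211), with a 25.4 mm diameter as expected. I'll move 4 cm forward to bring the rod top into view.

Request:
{"name": "move_arm", "arguments": {"rows": [{"translation":[1.0,0,-0.2],"angular":[0,0,0],"hand":1},{"translation":[1.0,0,-0.2],"angular":[0,0,0],"hand":1},{"translation":[1.0,0,0],"angular":[0,0,0],"hand":1},{"translation":[0.8,0,0],"angular":[0,0,0],"hand":1},{"translation":[0,0,0],"angular":[0,0,0],"hand":1},{"translation":[0,0,0],"angular":[0,0,0],"hand":1},{"translation":[0,0,0],"angular":[0,0,0],"hand":1},{"translation":[0,0,0],"angular":[0,0,0],"hand":1}]}}

```text
time_s: 10.75
ee_pos: [0.4251, 0.2355, 0.3036]
tcp_rot: [[0.987, -0.163, 0.002], [-0.163, -0.987, -0.001], [0.002, 0.001, -1.0]]
ft_force: [1.1, -0.2, -3.1]
opening: 0.0175
```

```bash
python3 - <<'E'
from h import *
s=ctrl.state();print(s['ee_pos'],np.round(s['tcp_rot'],4).tolist(),s['ft_force'],s['wrist_torque'])
p,d=snap('wrist','w6'); cv2.imwrite('pics/w6z.png',cv2.resize(p[0:160,230:400,::-1],None,fx=3.5,fy=3.5))
E
```

```text
[0.42514487 0.23546055 0.30363687] [[0.9866, -0.1629, 0.0017], [-0.1629, -0.9866, -0.0009], [0.0019, 0.0006, -1.0]] [ 1.07959617 -0.20174435 -3.07819788] [ 0.05003467  0.00665953 -0.00563863]
```

View pics/w6z.png

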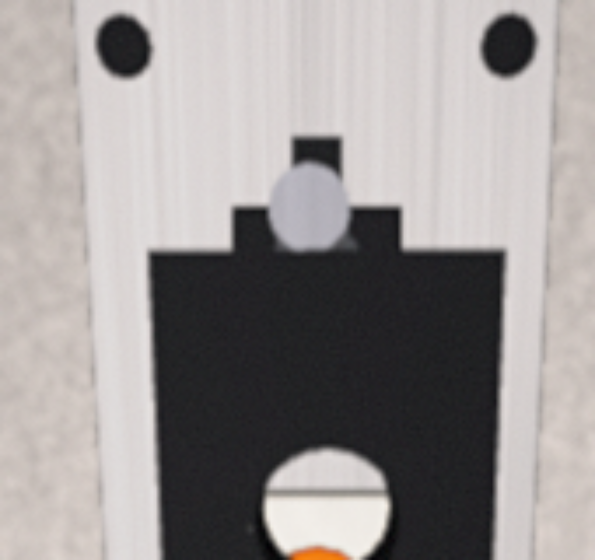

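The rod top is a full ellipse centred at crop (310,207), i.e. pixel (318.6,59.1).

```bash
python3 - <<'E'
from h import *
s=ctrl.state();R=np.array(s['tcp_rot'])
r=wplane(s,318.6,59.1,.19);print('rod',r, 'dia',np.linalg.norm(wplane(s,230+269/3.5,59.1,.19)-wplane(s,230+351/3.5,59.1,.19)))
rt=R.T@(r-s['ee_pos']);print('rod in tool',rt)
h=wtool(323.1,145,.0247);print('hole',h,'delta',rt-h)
# bolts for yaw
b1,b2=wplane(s,230+124/3.5,45/3.5,.017),wplane(s,230+509/3.5,45/3.5,.017);v=R.T@(b2-b1);print('stand x-axis vs tool x deg',np.degrees(np.arctan2(-v[0],v[1])),np.linalg.norm(v))
# arm direction: bush side midline in tool
for q in((273,72),(373.5,72),(368.5,217.5),(279,217.5)):print(wtool(*q,.0247).round(4))
E
```

```text
rod [0.53669663 0.22102793 0.19      ] dia 0.014235580407020564
rod in tool [ 0.11225851 -0.00396623  0.11383326]
hole [ 0.06967628 -0.00112067  0.0247    ] delta [ 0.04258223 -0.00284556  0.08913326]
stand x-axis vs tool x deg -0.07284418802290248 0.11033279644387682
[ 0.0974 -0.0206  0.0247]
[0.0974 0.0185 0.0247]
[0.0385 0.0189 0.0247]
[ 0.0384 -0.0206  0.0247]
```

Request:
{"name": "move_arm", "arguments": {"rows": [{"translation":[1.0,-0.1,0],"angular":[0,0,0],"hand":1},{"translation":[1.2,-0.1,0.3],"angular":[0,0,0],"hand":1},{"translation":[1.2,-0.1,0.5],"angular":[0,0,0],"hand":1},{"translation":[0.7,0,0.7],"angular":[0,0,0],"hand":1},{"translation":[0,0,0.7],"angular":[0,0,0],"hand":1},{"translation":[0,0,0.7],"angular":[0,0,0],"hand":1},{"translation":[0,0,0.4],"angular":[0,0,0],"hand":1},{"translation":[0,0,0],"angular":[0,0,0],"hand":1}]}}

```text
time_s: 11.6
ee_pos: [0.4693, 0.2312, 0.2663]
tcp_rot: [[0.987, -0.163, -0.0], [-0.163, -0.987, -0.002], [-0.0, 0.002, -1.0]]
ft_force: [0.3, -0.2, -3.7]
opening: 0.0177
```

Request:
{"name": "move_arm", "arguments": {"rows": [{"translation":[0,0,0],"angular":[0,0,0],"hand":1},{"translation":[0,0,0],"angular":[0,0,0],"hand":1},{"translation":[0,0,0],"angular":[0,0,0],"hand":1},{"translation":[0,0,0],"angular":[0,0,0],"hand":1},{"translation":[0,0,0],"angular":[0,0,0],"hand":1},{"translation":[0,0,0],"angular":[0,0,0],"hand":1},{"translation":[0,0,0],"angular":[0,0,0],"hand":1},{"translation":[0,0,0],"angular":[0,0,0],"hand":1}]}}

```text
time_s: 12.4
ee_pos: [0.4691, 0.2318, 0.268]
tcp_rot: [[0.987, -0.162, 0.002], [-0.162, -0.987, -0.0], [0.002, 0.0, -1.0]]
ft_force: [-0.1, 0.2, -3.6]
opening: 0.0176
```

```bash
cat > look.py <<'E'
import sys
from h import *
s=ctrl.state();R=np.array(s['tcp_rot']);p=np.array(s['ee_pos'])
print(p.round(4),R.round(4).tolist(),np.round(s['ft_force'],2),np.round(s['wrist_torque'],3))
print('rod err tool (rod-hole)',(R.T@(np.array([.5367,.2210,.19])-p)-np.array([.0697,-.0011,0])).round(4))
im,d=snap('wrist',sys.argv[1]); cv2.imwrite(f'pics/{sys.argv[1]}z.png',cv2.resize(im[100:190,265:385,::-1],None,fx=5,fy=5))
E
python3 look.py w7
```

```text
[0.4691 0.2318 0.268 ] [[0.9869, -0.1616, 0.0022], [-0.1616, -0.9869, -0.0005], [0.0023, 0.0001, -1.0]] [-0.06  0.23 -3.57] [ 0.075 -0.     0.019]
rod err tool (rod-hole) [-0.0015  0.0008  0.0781]
```

View pics/w7z.png

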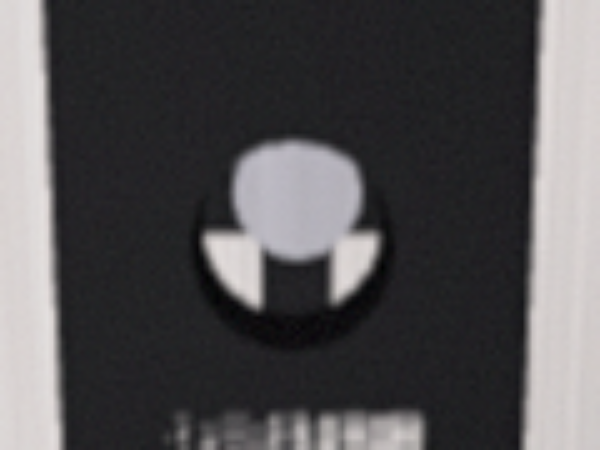

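Through the hole the rod top shows at crop x=297 (pixel 324.4), with its lower edge at pixel row 152. It is well centred sideways.

```bash
python3 - <<'E'
from h import *
h=wtool(323.4,145,.0247)
for v in(138.5,139.6,141): print(wtool(324.4,v,.078)-h)
print(wtool(324.4,152,.078)-h)
print('dia',wtool(265+362/5,140,.078)-wtool(265+232/5,140,.078))
E
```

```text
[-0.00150541  0.00054722  0.0533    ]
[-0.00209738  0.0005483   0.0533    ]
[-0.00285243  0.00054968  0.0533    ]
[-0.00884924  0.00056066  0.0533    ]
dia [1.53172318e-05 1.44111010e-02 0.00000000e+00]
```

Request:
{"name": "move_arm", "arguments": {"rows": [{"translation":[-0.1,0.03,0.5],"angular":[0,0,0],"hand":1},{"translation":[-0.08,0.02,0.5],"angular":[0,0,0],"hand":1},{"translation":[0,0,0.5],"angular":[0,0,0],"hand":1},{"translation":[0,0,0.4],"angular":[0,0,0],"hand":1},{"translation":[0,0,0],"angular":[0,0,0],"hand":1},{"translation":[0,0,0],"angular":[0,0,0],"hand":1},{"translation":[0,0,0],"angular":[0,0,0],"hand":1},{"translation":[0,0,0],"angular":[0,0,0],"hand":1}]}}

```text
time_s: 13.25
ee_pos: [0.4667, 0.2313, 0.2463]
tcp_rot: [[0.987, -0.162, 0.001], [-0.162, -0.987, -0.001], [0.001, 0.001, -1.0]]
ft_force: [0.9, -0.3, -3.1]
opening: 0.0179
```

```bash
python3 look.py w8
```

```text
[0.4667 0.2313 0.2463] [[0.9869, -0.1616, 0.0007], [-0.1616, -0.9869, -0.0012], [0.0009, 0.001, -1.0]] [ 0.89 -0.26 -3.13] [0.09  0.062 0.06 ]
rod err tool (rod-hole) [ 0.001  -0.0001  0.0564]
```

View pics/w8z.png

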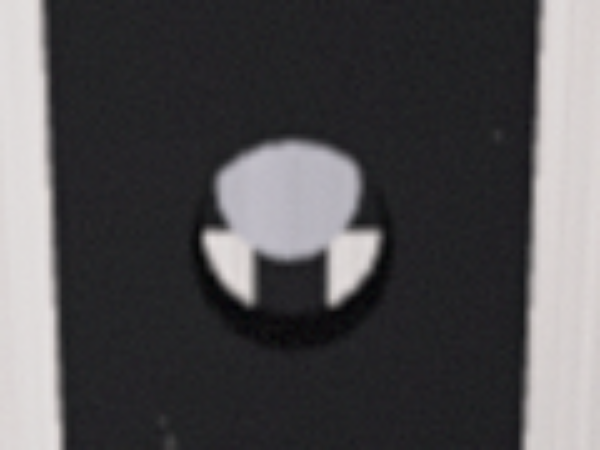

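```bash
python3 - <<'E'
from h import *
h=wtool(323.4,145,.0247)
print('rod',wtool(323,151.7,.0563)+[.007,0,0],'hole top c',h, 'top rim -x edge+8.5',wtool(323,169.7,.0247)+[.0085,0,0],'bottom rim',wtool(323,163,.0487)+[.0085,0,0])
E
```

```text
rod [ 0.07042019 -0.00119595  0.0563    ] hole top c [ 0.06967732 -0.00099676  0.0247    ] top rim -x edge+8.5 [ 0.06798373 -0.00115618  0.0247    ] bottom rim [ 0.06738015 -0.00118428  0.0487    ]
```

```bash
python3 - <<'E'
from h import *
im=np.load('pics/w8.npz')['p'];g=cv2.cvtColor(im,cv2.COLOR_RGB2GRAY)
print(g[120:178,323].tolist()); print(g[145,296:350].tolist()); print(g[120:178,312].tolist())
print('+x edge -8.5',wtool(323,127.6,.0247)-[.0085,0,0])
print('bush front/back mid',(wtool(323,71.5,.0247)+wtool(323,217.5,.0247))/2)
E
python3 - <<'E'
import cv2,numpy as np
im=cv2.imread('pics/w8.png')[110:180,280:370].astype(float)
cv2.imwrite('pics/w8e.png',cv2.resize(np.clip(im*3-60,0,255).astype('uint8'),None,fx=6,fy=6))
E
```

```text
[35, 33, 30, 34, 32, 33, 30, 59, 129, 179, 187, 184, 181, 183, 182, 182, 180, 182, 181, 183, 180, 184, 182, 184, 182, 180, 185, 180, 182, 181, 173, 133, 65, 33, 35, 37, 33, 36, 36, 34, 36, 38, 31, 21, 9, 17, 11, 14, 17, 20, 27, 29, 33, 34, 33, 31, 34, 34]
[36, 32, 36, 33, 39, 36, 33, 31, 9, 35, 73, 78, 71, 67, 101, 161, 183, 184, 188, 190, 190, 189, 186, 186, 187, 185, 183, 180, 180, 181, 183, 182, 183, 183, 181, 182, 179, 165, 112, 74, 69, 71, 72, 75, 61, 32, 15, 24, 34, 36, 35, 34, 37, 36]
[35, 37, 35, 34, 37, 37, 35, 37, 36, 36, 50, 96, 148, 179, 186, 185, 182, 184, 182, 185, 185, 184, 185, 186, 185, 183, 187, 202, 211, 211, 212, 211, 211, 211, 211, 213, 215, 210, 171, 98, 34, 3, 12, 14, 16, 14, 17, 35, 35, 36, 37, 34, 32, 36, 33, 37, 35, 35]
+x edge -8.5 [ 0.06809916 -0.00116619  0.0247    ]
bush front/back mid [ 0.068004   -0.00116117  0.0247    ]
```

View pics/w8e.png

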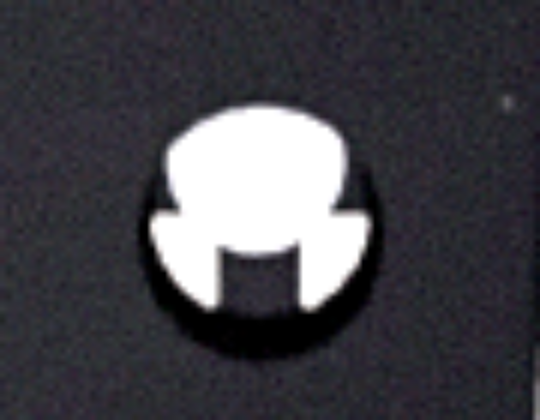

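Both rim edges and the block's midline put the hole centre at tool x = 0.068. My earlier centroid was biased because part of the hole was hidden. The rod is at 0.0704, so I'll shift +2.5 mm in x. The y offset is already zero.

Request:
{"name": "move_arm", "arguments": {"rows": [{"translation":[0.13,0,0],"angular":[0,0,0],"hand":1},{"translation":[0.12,0,0],"angular":[0,0,0],"hand":1},{"translation":[0,0,0],"angular":[0,0,0],"hand":1},{"translation":[0,0,0],"angular":[0,0,0],"hand":1},{"translation":[0,0,0],"angular":[0,0,0],"hand":1},{"translation":[0,0,0],"angular":[0,0,0],"hand":1},{"translation":[0,0,0],"angular":[0,0,0],"hand":1},{"translation":[0,0,0],"angular":[0,0,0],"hand":1}]}}

```text
time_s: 14.1
ee_pos: [0.4699, 0.231, 0.2471]
tcp_rot: [[0.987, -0.162, 0.002], [-0.162, -0.987, -0.001], [0.002, 0.0, -1.0]]
ft_force: [0.0, -0.1, -3.5]
opening: 0.0177
```

```bash
python3 look.py w9; python3 - <<'E'
from h import *
im=np.load('pics/w9.npz')['p'];g=cv2.cvtColor(im,cv2.COLOR_RGB2GRAY).astype(int)
for c in (321,323,325): print(g[122:172,c].tolist())
s=ctrl.state();zt=s['ee_pos'][2]-.19
for v in(150,152,154,156,158): print(v,(wtool(323,v,zt)+[.007,0,0]).round(4))
E
```

```text
[0.4699 0.231  0.2471] [[0.9868, -0.1617, 0.0019], [-0.1617, -0.9868, -0.0006], [0.002, 0.0003, -1.0]] [ 0.01 -0.08 -3.53] [0.042 0.033 0.032]
rod err tool (rod-hole) [-0.0022  0.0002  0.0572]
[34, 32, 33, 32, 30, 44, 90, 149, 182, 186, 183, 182, 184, 182, 186, 183, 181, 183, 182, 182, 182, 184, 181, 183, 184, 182, 182, 182, 183, 184, 183, 183, 183, 187, 185, 154, 78, 30, 30, 33, 28, 20, 13, 16, 18, 15, 12, 22, 33, 33]
[30, 36, 31, 33, 32, 48, 97, 154, 179, 183, 180, 181, 181, 180, 181, 182, 181, 180, 181, 180, 180, 180, 181, 182, 181, 181, 181, 181, 182, 180, 182, 181, 182, 183, 181, 153, 85, 34, 33, 36, 29, 15, 15, 11, 12, 15, 12, 15, 28, 30]
[32, 33, 36, 31, 34, 36, 82, 141, 177, 181, 180, 180, 178, 178, 180, 180, 178, 181, 180, 178, 179, 179, 179, 179, 179, 180, 178, 179, 179, 180, 180, 179, 179, 181, 178, 146, 72, 29, 36, 36, 26, 16, 9, 15, 17, 15, 17, 21, 27, 33]
150 [ 0.0712 -0.0012  0.0571]
152 [ 0.0702 -0.0012  0.0571]
154 [ 0.0692 -0.0012  0.0571]
156 [ 0.0682 -0.0012  0.0571]
158 [ 0.0672 -0.0012  0.0571]
```

View pics/w9z.png

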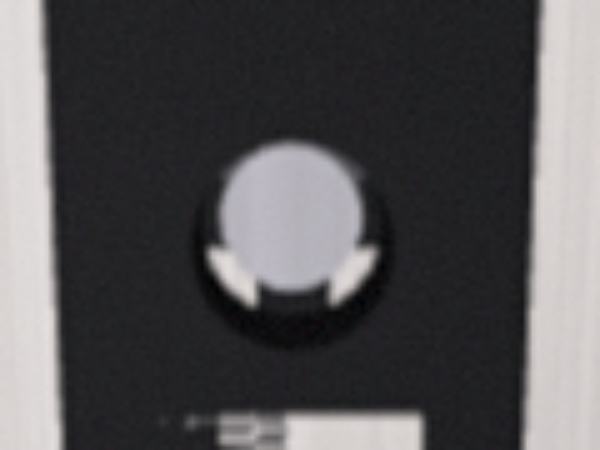

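The rod edge is at row 157.7, so the rod is at tool x ≈ 0.0673 against the hole at 0.0674–0.068. That is within 0.5 mm. I'll start it on gently.

Request:
{"name": "move_arm", "arguments": {"rows": [{"translation":[0,0,0.4],"angular":[0,0,0],"hand":1},{"translation":[0,0,0.3],"angular":[0,0,0],"hand":1},{"translation":[0,0,0.3],"angular":[0,0,0],"hand":1},{"translation":[0,0,0.3],"angular":[0,0,0],"hand":1},{"translation":[0,0,0.3],"angular":[0,0,0],"hand":1},{"translation":[0,0,0],"angular":[0,0,0],"hand":1},{"translation":[0,0,0],"angular":[0,0,0],"hand":1},{"translation":[0,0,0],"angular":[0,0,0],"hand":1}]}}

```text
time_s: 14.95
ee_pos: [0.4695, 0.2308, 0.2289]
tcp_rot: [[0.987, -0.162, 0.001], [-0.162, -0.987, -0.001], [0.001, 0.001, -1.0]]
ft_force: [0.3, -0.3, -2.6]
opening: 0.0179
```

```bash
python3 look.py w10
```

```text
[0.4695 0.2308 0.2289] [[0.9868, -0.1617, 0.0007], [-0.1617, -0.9868, -0.0012], [0.0009, 0.001, -1.0]] [ 0.26 -0.28 -2.63] [0.042 0.065 0.027]
rod err tool (rod-hole) [-0.0018 -0.0001  0.039 ]
```

View pics/w10z.png

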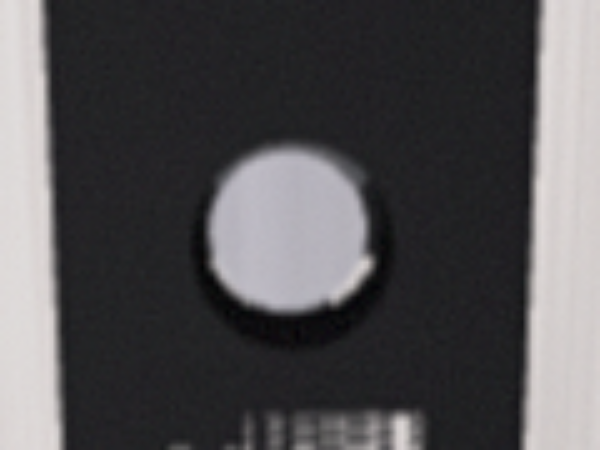

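It is on the rod: about 10 mm inserted, no contact force, and the gaps roughly even. Continuing down.

Request:
{"name": "move_arm", "arguments": {"rows": [{"translation":[0,-0.03,0.4],"angular":[0,0,0],"hand":1},{"translation":[0,0,0.5],"angular":[0,0,0],"hand":1},{"translation":[0,0,0.5],"angular":[0,0,0],"hand":1},{"translation":[0,0,0.5],"angular":[0,0,0],"hand":1},{"translation":[0,0,0.5],"angular":[0,0,0],"hand":1},{"translation":[0,0,0.5],"angular":[0,0,0],"hand":1},{"translation":[0,0,0.2],"angular":[0,0,0],"hand":1},{"translation":[0,0,0],"angular":[0,0,0],"hand":1}]}}

```text
time_s: 15.8
ee_pos: [0.4694, 0.2311, 0.1948]
tcp_rot: [[0.987, -0.162, 0.0], [-0.162, -0.987, -0.001], [0.001, 0.001, -1.0]]
ft_force: [0.5, -0.3, -2.8]
opening: 0.0174
```

```bash
python3 look.py w11
```

```text
[0.4694 0.2311 0.1948] [[0.9868, -0.1617, 0.0003], [-0.1617, -0.9868, -0.0013], [0.0005, 0.0012, -1.0]] [ 0.54 -0.34 -2.85] [ 0.056  0.039 -0.029]
rod err tool (rod-hole) [-0.0017  0.0002  0.0049]
```

View pics/w11z.png

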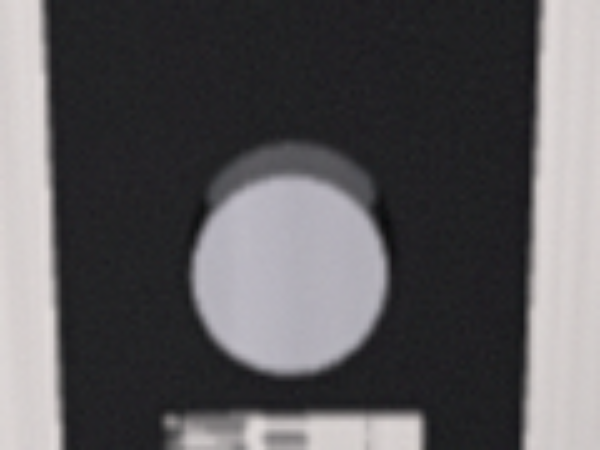

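The rod tip now stands proud of the block and centred, with only the platen's weight on the sensor. Continuing to just above the plunger.

Request:
{"name": "move_arm", "arguments": {"rows": [{"translation":[0,0,0.5],"angular":[0,0,0],"hand":1},{"translation":[0,0,0.6],"angular":[0,0,0],"hand":1},{"translation":[0,0,0.6],"angular":[0,0,0],"hand":1},{"translation":[0,0,0.6],"angular":[0,0,0],"hand":1},{"translation":[0,0,0.6],"angular":[0,0,0],"hand":1},{"translation":[0,0,0.6],"angular":[0,0,0],"hand":1},{"translation":[0,0,0.5],"angular":[0,0,0],"hand":1},{"translation":[0,0,0],"angular":[0,0,0],"hand":1}]}}

```text
time_s: 16.65
ee_pos: [0.4696, 0.2311, 0.1516]
tcp_rot: [[0.987, -0.162, 0.001], [-0.162, -0.987, -0.001], [0.001, 0.001, -1.0]]
ft_force: [0.6, -0.7, -3.6]
opening: 0.0176
```

```bash
python3 look.py w12; python3 - <<'E'
from h import *
p,d=snap('side','s12'); cv2.imwrite('pics/s12z.png',cv2.resize(p[300:450,300:480,::-1],None,fx=4,fy=4))
E
```

```text
[0.4696 0.2311 0.1516] [[0.9868, -0.1617, 0.0008], [-0.1617, -0.9868, -0.0012], [0.0009, 0.001, -1.0]] [ 0.64 -0.65 -3.65] [-0.011  0.049  0.001]
rod err tool (rod-hole) [-0.0019  0.0002 -0.0384]
```

View pics/s12z.png

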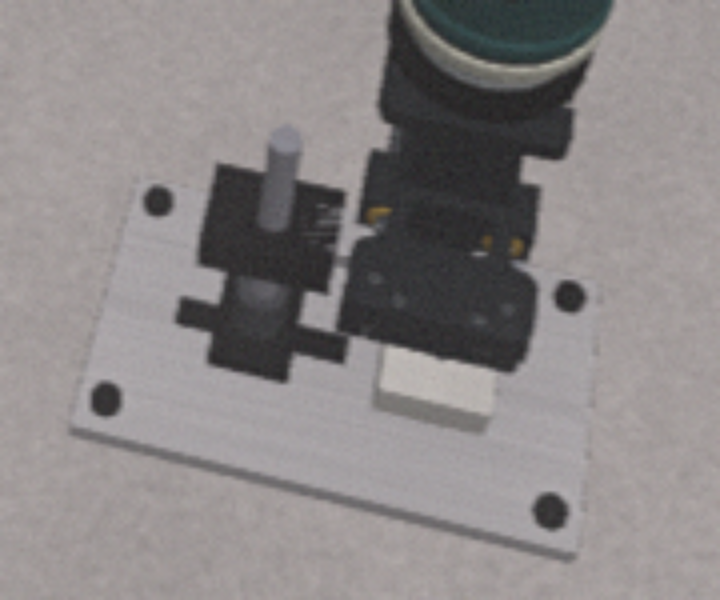

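View pics/w12.png

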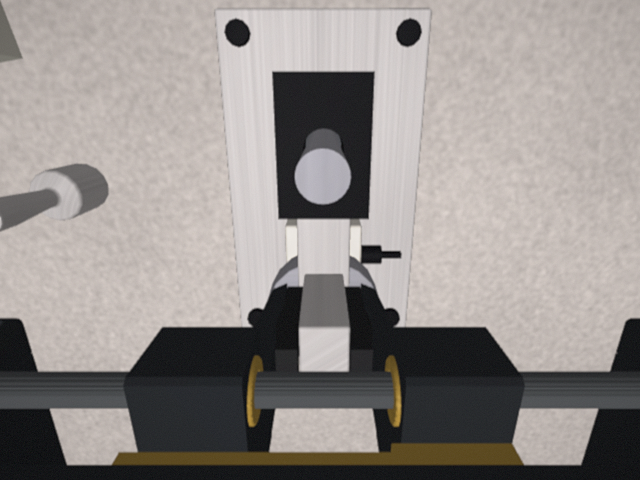

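The platen is square on the rod above the plunger, with the rod passing through the bush. Now I'll press slowly.

Request:
{"name": "move_arm", "arguments": {"rows": [{"translation":[0,0,0.3],"angular":[0,0,0],"hand":1},{"translation":[0,0,0.3],"angular":[0,0,0],"hand":1},{"translation":[0,0,0.3],"angular":[0,0,0],"hand":1},{"translation":[0,0,0.3],"angular":[0,0,0],"hand":1},{"translation":[0,0,0.3],"angular":[0,0,0],"hand":1},{"translation":[0,0,0.3],"angular":[0,0,0],"hand":1},{"translation":[0,0,0.3],"angular":[0,0,0],"hand":1},{"translation":[0,0,0.3],"angular":[0,0,0],"hand":1}]}}

```text
time_s: 17.55
ee_pos: [0.4713, 0.2318, 0.1296]
tcp_rot: [[0.987, -0.162, 0.004], [-0.162, -0.987, 0.0], [0.004, -0.001, -1.0]]
ft_force: [-3.8, -1.8, 7.1]
opening: 0.0177
```

Plunger contact: about 10 N more than the free load, and a slight +x drift. I'll continue with a small correction.

Request:
{"name": "move_arm", "arguments": {"rows": [{"translation":[-0.06,0,0.15],"angular":[0,-0.1,0],"hand":1},{"translation":[-0.06,0,0.2],"angular":[0,-0.1,0],"hand":1},{"translation":[-0.02,0,0.2],"angular":[0,0,0],"hand":1},{"translation":[-0.02,0,0.2],"angular":[0,0,0],"hand":1},{"translation":[-0.02,0,0.2],"angular":[0,0,0],"hand":1},{"translation":[-0.02,0,0.2],"angular":[0,0,0],"hand":1},{"translation":[-0.02,0,0.2],"angular":[0,0,0],"hand":1},{"translation":[-0.02,0,0.2],"angular":[0,0,0],"hand":1}]}}

```text
time_s: 18.35
ee_pos: [0.4712, 0.2318, 0.1221]
tcp_rot: [[0.987, -0.162, 0.004], [-0.162, -0.987, -0.0], [0.004, -0.0, -1.0]]
ft_force: [-3.1, -2.2, 6.2]
opening: 0.0176
```

```bash
python3 look.py w13
```

```text
[0.4712 0.2318 0.1221] [[0.9869, -0.1615, 0.0043], [-0.1615, -0.9869, -0.0003], [0.0042, -0.0004, -1.0]] [-3.1  -2.18  6.17] [-0.356  0.661 -0.088]
rod err tool (rod-hole) [-0.003   0.0012 -0.0676]
```

View pics/w13.png

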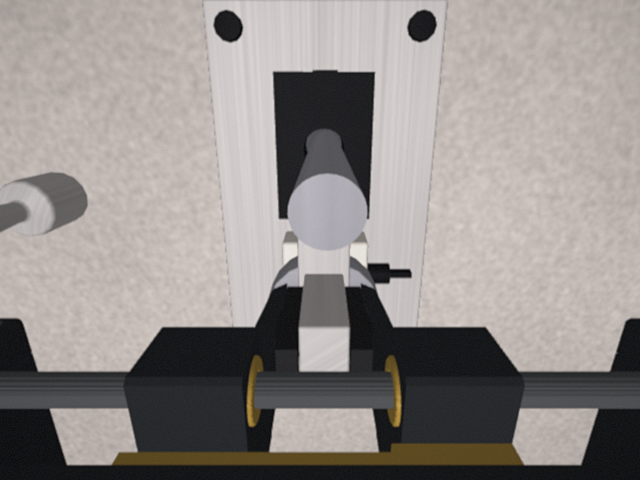

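Request:
{"name": "move_arm", "arguments": {"rows": [{"translation":[-0.1,0.08,0.25],"angular":[0,-0.2,0],"hand":1},{"translation":[-0.08,0.06,0.25],"angular":[0,-0.1,0],"hand":1},{"translation":[-0.06,0.04,0.25],"angular":[0,0,0],"hand":1},{"translation":[-0.05,0.03,0.25],"angular":[0,0,0],"hand":1},{"translation":[-0.05,0.03,0.25],"angular":[0,0,0],"hand":1},{"translation":[-0.05,0.03,0.25],"angular":[0,0,0],"hand":1},{"translation":[-0.05,0.03,0.25],"angular":[0,0,0],"hand":1},{"translation":[-0.05,0.03,0.25],"angular":[0,0,0],"hand":1}]}}

```text
time_s: 19.2
ee_pos: [0.4711, 0.2315, 0.1106]
tcp_rot: [[0.987, -0.162, 0.01], [-0.162, -0.987, 0.005], [0.009, -0.007, -1.0]]
ft_force: [-1.7, -0.8, 3.8]
opening: 0.0177
```

Request:
{"name": "move_arm", "arguments": {"rows": [{"translation":[0,0,0.15],"angular":[-0.2,-0.2,0],"hand":1},{"translation":[0,0,0.15],"angular":[-0.2,-0.2,0],"hand":1},{"translation":[0,0,0.2],"angular":[-0.1,-0.1,0],"hand":1},{"translation":[0,0,0.2],"angular":[0,0,0],"hand":1},{"translation":[0,0,0.2],"angular":[0,0,0],"hand":1},{"translation":[0,0,0.2],"angular":[0,0,0],"hand":1},{"translation":[0,0,0.2],"angular":[0,0,0],"hand":1},{"translation":[0,0,0.2],"angular":[0,0,0],"hand":1}]}}

```text
time_s: 20.0
ee_pos: [0.4711, 0.2321, 0.1086]
tcp_rot: [[0.987, -0.161, -0.004], [-0.161, -0.987, -0.005], [-0.003, 0.005, -1.0]]
ft_force: [-8.4, -3.9, 18.7]
opening: 0.0174
```

```bash
python3 look.py w14; python3 - <<'E'
from h import *
p,d=snap('side','s14'); cv2.imwrite('pics/s14z.png',cv2.resize(p[300:450,300:480,::-1],None,fx=4,fy=4))
E
```

```text
[0.4711 0.2321 0.1086] [[0.9869, -0.161, -0.0042], [-0.161, -0.9869, -0.0046], [-0.0034, 0.0052, -1.0]] [-8.4  -3.93 18.72] [-0.74   1.105 -0.074]
rod err tool (rod-hole) [-0.0034  0.0019 -0.0817]
```

View pics/s14z.png

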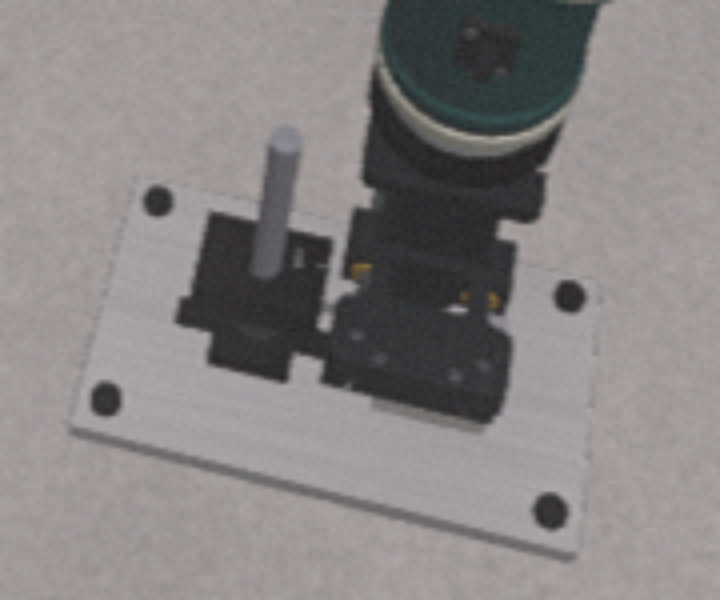

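TCP z is 0.1086 against an expected 0.1087, and the force has risen to about 22 N net, so it has bottomed out. I'll ease the side load while keeping a light press, then check.

Request:
{"name": "move_arm", "arguments": {"rows": [{"translation":[-0.1,0.05,0.15],"angular":[0.2,0.1,0],"hand":1},{"translation":[-0.1,0.05,0.15],"angular":[0.1,0.1,0],"hand":1},{"translation":[-0.1,0.05,0.15],"angular":[0,0,0],"hand":1},{"translation":[-0.1,0.05,0.15],"angular":[0,0,0],"hand":1},{"translation":[-0.1,0.05,0.15],"angular":[0,0,0],"hand":1},{"translation":[-0.05,0.02,0.15],"angular":[0,0,0],"hand":1},{"translation":[0,0,0.15],"angular":[0,0,0],"hand":1},{"translation":[0,0,0.15],"angular":[0,0,0],"hand":1}]}}

```text
time_s: 20.9
ee_pos: [0.471, 0.2319, 0.1086]
tcp_rot: [[0.987, -0.161, 0.01], [-0.161, -0.987, 0.001], [0.01, -0.003, -1.0]]
ft_force: [-7.3, -3.3, 15.2]
opening: 0.0177
```

It holds steady at 0.1086 under the press. I'll relax the load, then open.

Request:
{"name": "move_arm", "arguments": {"rows": [{"translation":[0,0,0],"angular":[0,-0.3,0],"hand":1},{"translation":[0,0,0],"angular":[0,-0.2,0],"hand":1},{"translation":[0,0,0],"angular":[0,0,0],"hand":1},{"translation":[0,0,0],"angular":[0,0,0],"hand":1},{"translation":[0,0,0],"angular":[0,0,0],"hand":1},{"translation":[0,0,0],"angular":[0,0,0],"hand":1},{"translation":[0,0,0],"angular":[0,0,0],"hand":1},{"translation":[0,0,0],"angular":[0,0,0],"hand":1}]}}

```text
time_s: 21.7
ee_pos: [0.471, 0.2318, 0.1087]
tcp_rot: [[0.987, -0.161, 0.0], [-0.161, -0.987, 0.002], [-0.0, -0.002, -1.0]]
ft_force: [-1.9, -1.6, 5.4]
opening: 0.0173
```

Request:
{"name": "move_arm", "arguments": {"rows": [{"translation":[0,0,0],"angular":[0,0,0],"hand":0.7},{"translation":[0,0,0],"angular":[0,0,0],"hand":0.6},{"translation":[0,0,0],"angular":[0,0,0],"hand":0.5},{"translation":[0,0,0],"angular":[0,0,0],"hand":0.5},{"translation":[0,0,0],"angular":[0,0,0],"hand":0.5},{"translation":[0,0,0],"angular":[0,0,0],"hand":0.5},{"translation":[0,0,0],"angular":[0,0,0],"hand":0.5},{"translation":[0,0,0],"angular":[0,0,0],"hand":0.5}]}}

```text
time_s: 22.5
ee_pos: [0.472, 0.2324, 0.1071]
tcp_rot: [[0.987, -0.161, 0.002], [-0.161, -0.987, 0.003], [0.002, -0.003, -1.0]]
ft_force: [0.5, 0.8, 0.1]
opening: 0.0439
```

```bash
python3 look.py w15
```

```text
[0.472  0.2324 0.1071] [[0.987, -0.1607, 0.0021], [-0.1607, -0.987, 0.003], [0.0016, -0.0033, -1.0]] [0.45 0.8  0.13] [ 0.062  0.076 -0.009]
rod err tool (rod-hole) [-0.0039  0.0017 -0.0828]
```

View pics/w15.png

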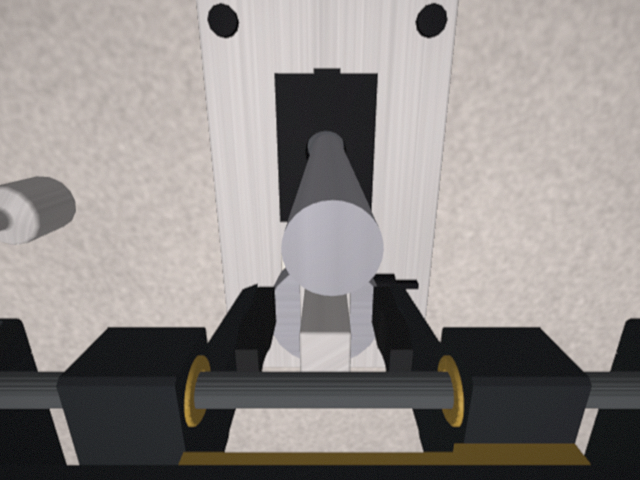

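Released, with no contact force. Retreating straight up.

Request:
{"name": "move_arm", "arguments": {"rows": [{"translation":[0,0,-0.5],"angular":[0,0,0],"hand":0.5},{"translation":[0,0,-1],"angular":[0,0,0],"hand":0.5},{"translation":[0,0,-2],"angular":[0,0,0],"hand":0.5},{"translation":[0,0,-3],"angular":[0,0,0],"hand":0.5},{"translation":[0,0,-3],"angular":[0,0,0],"hand":0.5},{"translation":[0,0,-3],"angular":[0,0,0],"hand":0.5},{"translation":[0,0,-2],"angular":[0,0,0],"hand":0.5},{"translation":[0,0,0],"angular":[0,0,0],"hand":0.5}]}}

```text
time_s: 23.35
ee_pos: [0.4715, 0.2319, 0.2624]
tcp_rot: [[0.987, -0.161, 0.004], [-0.161, -0.987, 0.004], [0.003, -0.004, -1.0]]
ft_force: [0.3, 0.4, 0.4]
opening: 0.0444
```

Request:
{"name": "move_arm", "arguments": {"rows": [{"translation":[-1,3,0],"angular":[0,0,0],"hand":0.5},{"translation":[-1,3,0],"angular":[0,0,0],"hand":0.5},{"translation":[-1,3,0],"angular":[0,0,0],"hand":0.5},{"translation":[-1,3,0],"angular":[0,0,0],"hand":0.5},{"translation":[0,3,0],"angular":[0,0,0],"hand":0.5},{"translation":[0,2,0],"angular":[0,0,0],"hand":0.5},{"translation":[0,0,0],"angular":[0,0,0],"hand":0.5},{"translation":[0,0,0],"angular":[0,0,0],"hand":0.5}]}}

```text
time_s: 24.15
ee_pos: [0.3998, 0.0659, 0.2572]
tcp_rot: [[0.987, -0.159, 0.001], [-0.159, -0.987, 0.004], [0.001, -0.004, -1.0]]
ft_force: [0.1, 0.4, -0.1]
opening: 0.0442
```

```bash
python3 - <<'E'
from h import *
p,d=snap('side','s16'); q,_=snap('top','t16')
a=cv2.resize(p[300:450,310:470,::-1],None,fx=3,fy=3);b=cv2.resize(q[235:360,170:280,::-1],None,fx=3,fy=3)
b=cv2.copyMakeBorder(b,0,a.shape[0]-b.shape[0],0,0,cv2.BORDER_CONSTANT);cv2.imwrite('pics/f16.png',np.hstack([a,b]))
# blade top / bush top heights via depth
c=cams.calibration('side');v,u=np.mgrid[300:450,310:470];z=d[300:450,310:470]
P=np.stack([(u-c['cx'])/c['fx']*z,(v-c['cy'])/c['fy']*z,z],-1)@np.array(c['orientation']).T+c['eye'];np.save('pics/P16.npy',P)
E
```

```text
(no output)
```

View pics/f16.png

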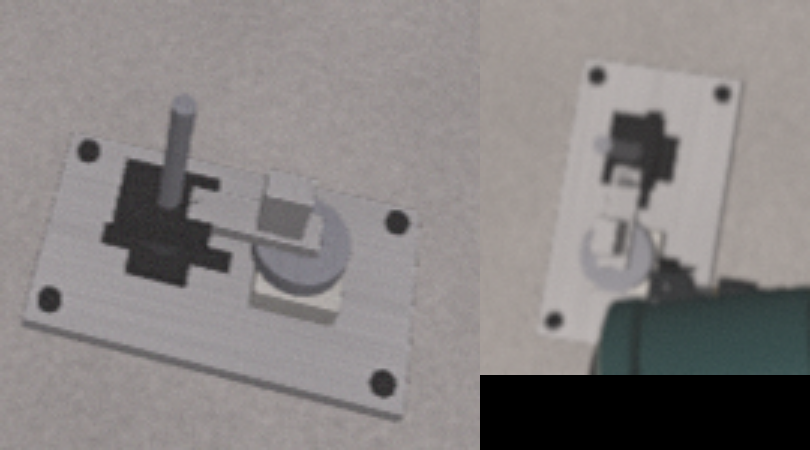

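The side view shows the platen sitting level on the rod, with its disc over the housing. A depth check of the heights follows.

```bash
python3 - <<'E'
import numpy as np
P=np.load('pics/P16.npy')
def m(n,x,y,e,k=2):
    r,c=y//3,x//3; q=P[r-k:r+k+1,c-k:c+k+1].reshape(-1,3); print(n,np.median(q,0).round(4),'expect z',e)
m('blade',290,188,.129); m('bush L',140,190,.084); m('bush R',140,215,.084); m('bush near',185,225,.084); m('disc R',338,250,.072,1); m('disc near',300,262,.072,1); m('arm',230,208,.084); m('base',220,340,.015); m('housing',265,290,.04,1)
E
```

```text
blade [0.47   0.2314 0.1293] expect z 0.129
bush L [0.5558 0.2167 0.0839] expect z 0.084
bush R [0.5551 0.2329 0.0841] expect z 0.084
bush near [0.5273 0.2385 0.0841] expect z 0.084
disc R [0.4331 0.2401 0.0729] expect z 0.072
disc near [0.4556 0.2494 0.0728] expect z 0.072
arm [0.4999 0.2238 0.0843] expect z 0.084
base [0.4983 0.2782 0.015 ] expect z 0.015
housing [0.4732 0.2532 0.04  ] expect z 0.04
```

The heights match full seating: bush top 84 mm, blade top 129 mm, and level. Handing in.

```bash
python3 -c "
from h import *
print(ctrl.state()['ft_force']);print(hand_in())"
```

```text
[-0.22974186  0.31643967  0.45011333]
the job is handed in; nothing more can be done
None
```

The platen is on the guide rod, pressed fully down and released, and I handed the job in at about 24 s.

- **What I did:** I gripped the platen by its blade, lined the hole up with the rod using the wrist camera, and lowered it on square. I then pressed until it stopped, relaxed the load, let go and backed the arm away.
- **Seating:** Depth heights after release agree with fully seated. The bush top measured 83.9–84.1 mm (84 expected), the arm 84.3 mm (84) and the blade top 129.3 mm (129).
- **Squareness:** Tilt readings while on the rod stayed under 1°, and the highest at any point was about 2°, while carrying it.
- **Force:** The highest force I read was about 22 N net vertical, with about 9 N sideways, as it bottomed out. Force was only read at the end of each move, so brief peaks in between would not show.
- **Hands off:** Only sensor noise (about 0.5 N) was left on the wrist after release.
- **Checks that disagreed:**
  - The fixed cameras put the rod about 4 mm to one side of where the wrist camera did. I used the wrist camera's measurement of the rod relative to the hole, and it went on cleanly.
  - My first estimate of the hole centre was about 1.7 mm off; I corrected it before inserting.
  - The disc top read 72.8 mm against 72 expected. I put this down to reading near the disc's edge, because the other heights all agreed.
- **Bystanders:** I did not measure the other bench items again afterwards. There was no sign of contact with any of them.

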